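Stir the oiled wooden beads

ROBOT

A 7-joint arm with a two-finger parallel gripper is mounted at the origin on the work surface. World frame = base frame: x ahead of the robot, y to its left, z up, the work surface at z = 0. Lengths are in m, angles in degrees, forces in N, time in s.
With the tool pointing down it reaches from about 0.425 to 0.875 m from the base axis. Payload 8.4 kg.
Tool frame: the origin (TCP) lies between the finger pads; the fingertips stand 17 mm ahead of it and the grasp point (between the pads) lies 2 mm behind it; z points along the fingers, y is the line along which they close (so a half turn about z gives the same grasp; the last joint's range is limited). The gripper opens to 85 mm and grips with 20 to 120 N. Pads are 22 mm wide; open, the fingers measure 114 mm over their backs; the gripper's body (76 mm by 85 mm) begins 54 mm behind the grasp point. The pads swing forward as they close: fully open they stand 13 mm farther back than shut.
Start: joints at [-79.481, 19.091, 2.286, 83.961, -0.768, 76.965, -3.352], TCP at [0.181, 0.624, 0.248] pointing down, gripper open.
Joint ranges: [-147.57, 147.57], [-21.85, 119.76], [-74.77, 79.35], [14.55, 137.4], [-85.83, 265.84], [4.83, 119.75], [-152.11, 152.11]. Speed limits (degrees/s): [127.2, 127.2, 159.86, 159.86, 180, 180, 180].

INTERFACE

Orientations are given as a 3x3 rotation matrix whose columns are the frame's x, y, z axes.
In Python, from workcell import arm, eoat, inverse_kinematics, viewer, job gives the robot as it stands. Calls block until the motion is done:
- arm.move_to(position, orientation): joint-space move of the TCP to a pose.
- arm.move_l(position, rot=None, vel=0.15, force_limit=None): straight line of the TCP; rot=None keeps the orientation; vel is the mean speed in m/s. With force_limit (N) it stops when the force on the tool has changed by that much, and returns True; else False.
- arm.set_joints(angles): joint-space move.
- eoat.set_gripper(opening): opening from 0.0 (shut) to 1.0 (fully open); the grip force is fixed at half the most; returns when the fingers have stopped.
- arm.wait(seconds).
- inverse_kinematics(position, orientation): joint angles nearest the present ones, or None.
- viewer.snapshot(name): name is "side" or "top" or "wrist"; returns the picture (384x512x3 uint8, red, green, blue); there is no depth.
- viewer.get_calibration(name): a dict with "K" (3x3 intrinsics, pixels), "k1" (the pictures are not rectified: a ray, as slopes to the right and down, at radius r is drawn at 1 + k1 r^2 times it, then the intrinsics apply), "cam_to_world" (4x4, takes a point from camera to world coordinates). Camera axes: x right, y up, looking along -z (the intrinsics and any distortion apply to the point x, -y, -z); pixel columns grow to the right and rows downward; lengths in m; the calibration is good to about 2 mm. A picture is of the moment at which its call begins: read the wrist's pose just before it. get_calibration takes no time and is no camera call; for the wrist camera it gives the pose at the moment of the call.
A pose or a line that the arm cannot do raises arm.PlanningError and nothing moves.
- job.job_done(): hands the job in; it is judged then, once.
Readings, each from a call of its own:
- arm.read_time(): time.
- arm.read_qpos(): joint angles.
- arm.read_qvel(): joint speeds.
- arm.read_tau(): joint torques, N m.
- arm.read_tcp_pos(): TCP position.
- arm.read_eef_rot(): TCP orientation.
- arm.read_force(): force on the tool from outside, world axes, zero at the start.
- arm.read_ft_torque(): the same for the moment, N m.
- arm.read_finger_gap(): opening from 0.0 (shut) to 1.0 (fully open).
- arm.read_grip_force(): force on a finger pad.
Only numpy, scipy, OpenCV 4.12 (cv2) and the standard library are available. Lean on these libraries where they do the work, as an engineer would, in place of code of your own. Each camera call takes 0.05 s, during which the arm holds its last target. There are 200 camera calls.

TASK

The wooden beads in the green tub have just been oiled and must not dry stuck together. Take the stirrer with the blue handle, put its foot down on the tub's floor on the side nearest the robot, and stir once all the way round the tub clockwise as seen from above, back to where you began, so that the dark bead is pushed at least 1 cm from its place but stays in the tub. Then stand the stirrer upright on the round cork pad, its whole foot on the pad, and let go.

Things in the scene. Friction and masses are not known exactly. Their poses are not given: they have to be found in the camera images.
- stirrer_mid (a point): Wooden stirrer, upright, 170 mm tall, 0.13 kg: round flat foot 40 mm across, 18 mm high, coned to a 14 mm rod by 32 mm; at the top a round blue handle, 24 mm across, 105 to 170 mm above the underside: grip here. This point: on the axis, half-way up, 85 mm above the underside; the handle's middle is 52 mm above it. z runs up to the handle. Its twin with a red handle is not wanted.
- tub: Green round tub fixed to the table, 218 mm across, 55 mm high, wall 4 mm, inside 207 mm, floor 5 mm thick. Origin: centre of its underside. z up, x straight away from the robot (near side -x), y left. Seven loose beads, 28 mm wide, 24 mm high, in one layer within 65 mm of the centre; none on the near side, bare 50 to 70 mm from the centre. Clockwise from there come left, far, right side.
- dark_bead_mid (a point): The one dark brown bead (the other six are pale), 28 mm wide, 24 mm high, loose on the tub's floor 40 to 60 mm from the tub's centre. This point is its centre, 12 mm above the floor of the tub. The stirrer's foot pushes it if its axis goes round 40 to 55 mm from the tub's centre.
- pad: Round brown cork pad lying fixed on the table, 110 mm in diameter, 6 mm thick. Origin: centre of its underside, on the table; z up. A grey pad of the same size is not wanted.
There are look-alikes about, which are no part of the job. Of the things shaped like the part that bears dark_bead_mid, the dark wooden one is meant.

How it is judged:
By the outcome, as a careful person would: the job done as asked, in the order asked, and still so for the second after the job is handed in, with the robot touching nothing.
It also fails if it takes over 58 s, if anything falls off the work surface, if the arm or the gripper's body presses on something with over 40 N, if the wrist force passes 120 N, or if a joint passes its speed limit or range.

## Working session

There is one attempt and no reset: what is moved stays moved. The work goes in short steps, each a Python script; the robot and the scene stay as the last script left them, time stands still between calls to the robot, and variables do not carry over. Pictures are saved under pics/ and viewed, at most 10 in all, crops included, and the job is handed in when it is done.

```bash
mkdir -p pics
python3 - <<'E'
from workcell import arm, viewer
import cv2,numpy as np
for n in("top","side"):
    im=viewer.snapshot(n); cv2.imwrite(f"pics/{n}0.png",im[:,:,::-1]); c=viewer.get_calibration(n); print(n,np.round(c["K"],1).tolist(),c["k1"],np.round(c["cam_to_world"],3).tolist())
print(arm.read_time())
E
```

```text
top [[467.3, 0.0, 250.9], [0.0, 467.3, 200.3], [0.0, 0.0, 1.0]] 0.053991181412605886 [[0.025, 0.988, -0.155, 0.421], [-1.0, 0.026, 0.004, 0.007], [0.008, 0.155, 0.988, 1.208], [0.0, 0.0, 0.0, 1.0]]
side [[350.9, 0.0, 252.4], [0.0, 350.9, 192.4], [0.0, 0.0, 1.0]] -0.0209077328952614 [[0.999, 0.035, -0.024, 0.56], [-0.04, 0.59, -0.807, -0.622], [-0.014, 0.807, 0.59, 0.563], [0.0, 0.0, 0.0, 1.0]]
0.1
```

View pics/top0.png

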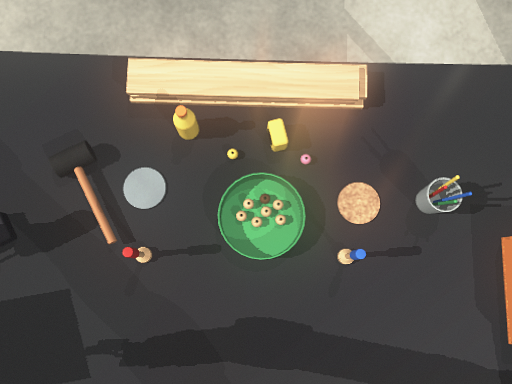

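View pics/side0.png

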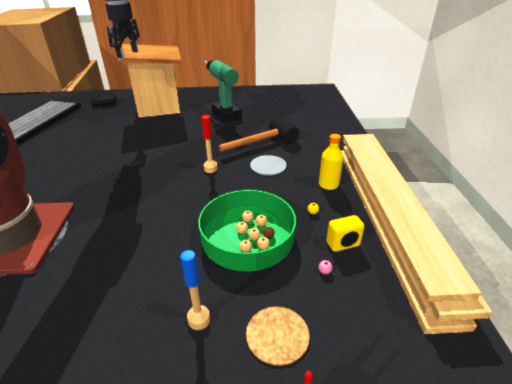

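Top view: blue stirrer has its handle at (361,254) and foot at (346,257). The tub is at (262,216), the dark bead at (265,199) and the cork pad at (358,203). The side view agrees: blue handle (190,270), foot (199,318), bead (269,233), pad (278,335).

```bash
cat > h.py <<'E'
import cv2,numpy as np
from workcell import arm,eoat,viewer,inverse_kinematics,job
from scipy.optimize import least_squares
def ray(c,uv):
    K=np.array(c["K"]);k=c["k1"];T=np.array(c["cam_to_world"])
    p=cv2.undistortPoints(np.array(uv,float).reshape(-1,1,2),K,np.array([k,0,0,0,0.])).reshape(-1,2)
    d=np.c_[p[:,0],-p[:,1],-np.ones(len(p))]@T[:3,:3].T
    return T[:3,3],d/np.linalg.norm(d,axis=1)[:,None]
def onz(c,uv,z):
    o,d=ray(c,uv); return o+d*((z-o[2])/d[:,2])[:,None]
def tri(c1,a,c2,b):
    o,d=ray(c1,[a]);p,e=ray(c2,[b]);d=d[0];e=e[0]
    s,t=np.linalg.lstsq(np.c_[d,-e],p-o,rcond=None)[0]
    return (o+s*d+p+t*e)/2,np.linalg.norm(o+s*d-p-t*e)
def mask(im,lo,hi,box=None):
    m=cv2.inRange(cv2.cvtColor(im,cv2.COLOR_RGB2HSV),lo,hi)
    if box:
        b=np.zeros_like(m);x0,y0,x1,y1=box;b[y0:y1,x0:x1]=1;m=m*b
    return m
def big(m):
    cs=cv2.findContours(m,cv2.RETR_EXTERNAL,cv2.CHAIN_APPROX_NONE)[0]
    return max(cs,key=cv2.contourArea)[:,0,:].astype(float)
def circ(P):
    r=least_squares(lambda q:np.hypot(P[:,0]-q[0],P[:,1]-q[1])-q[2],[*P.mean(0)[:2],.05],loss="soft_l1",f_scale=.002)
    return r.x
def cen(c): return c.min(0)/2+c.max(0)/2
E
cat > m.py <<'E'
from h import *
t=viewer.snapshot("top");s=viewer.snapshot("side");ct=viewer.get_calibration("top");cs=viewer.get_calibration("side")
B=((105,150,60),(130,255,255))
print("tub top",circ(onz(ct,big(mask(t,(55,120,40),(85,255,255),(200,160,320,270))),.055)))
pb=(325,170,395,235)
print("pad top",circ(onz(ct,big(mask(t,(5,50,60),(25,255,255),pb)),.006)))
print("pad side",circ(onz(cs,big(mask(s,(5,50,60),(25,255,255),(235,300,320,370))),.006)))
bt=big(mask(t,*B,(330,240,380,270)));bs=big(mask(s,*B,(170,240,210,300)))
print("handle",tri(ct,cen(bt),cs,cen(bs)), onz(ct,[cen(bt)],.17))
def m(c):M=cv2.moments(c.astype(np.float32));return M["m10"]/M["m00"],M["m01"]/M["m00"]
W=((5,50,70),(25,255,255))
f=big(mask(t,*W,(330,245,356,270)));print("foot top",cen(f),circ(onz(ct,f,.018)))
f=big(mask(s,*W,(180,300,215,335)));print("foot side",circ(onz(cs,f[f[:,1]>317],.009)))
def dark(im,box):
    g=mask(im,(0,40,15),(14,255,110),box)|mask(im,(170,40,15),(180,255,110),box)
    return big(g)
d1=dark(t,(250,188,280,208));d2=dark(s,(258,222,282,246))
print("dark",cen(d1),cen(d2),tri(ct,cen(d1),cs,cen(d2)),onz(ct,[cen(d1)],.017),len(d1),len(d2))
E
python3 m.py
```

```text
tub top [ 0.56688566 -0.02116359  0.10339429]
pad top [ 0.61300584 -0.27712399  0.05658564]
pad side [ 0.60890896 -0.27772     0.05624039]
handle (array([ 0.47093528, -0.24204445,  0.14158811]), np.float64(0.0024413870076286977)) [[ 0.47077034 -0.23513961  0.17      ]]
foot top [345. 256.] [ 0.47217599 -0.2373867   0.01928958]
foot side [ 0.47002409 -0.24639851  0.0199887 ]
dark [264.5 194. ] [268.5 233.5] (array([ 0.61913329, -0.03305248,  0.01589602]), np.float64(0.013665196138165789)) [[ 0.62586041 -0.03259136  0.017     ]] 2 27
```

Run:
```python
from h import *
print(np.round(arm.read_eef_rot(),3).tolist(),np.round(viewer.get_calibration("wrist")["cam_to_world"],3).tolist(),viewer.get_calibration("wrist")["K"])
for a in(0,90,180,270):
    c,s=np.cos(np.radians(a)),np.sin(np.radians(a))
    R=np.array([[c,s,0],[s,-c,0],[0,0,-1.]])
    for p in([.471,-.242,.135],[.52,-.021,.16],[.62,-.021,.16],[.611,-.277,.16],[.567,-.05,.32]):
        q=inverse_kinematics(p,R);print(a,p,None if q is None else np.round(q))
```

```text
[[-0.96, 0.279, -0.0], [0.279, 0.96, -0.001], [-0.0, -0.001, -1.0]] [[0.279, -0.926, -0.254, 0.118], [0.96, 0.268, 0.074, 0.642], [-0.001, -0.265, 0.964, 0.373], [0.0, 0.0, 0.0, 1.0]] [[275.75430893   0.         252.90729786]
 [  0.         275.75430893 195.51423437]
 [  0.           0.           1.        ]]
0 [0.471, -0.242, 0.135] [-28.  16.  59. 111. -16.  62. -53.]
0 [0.52, -0.021, 0.16] [-49.  10.  52. 110.  -9.  64. -84.]
0 [0.62, -0.021, 0.16] [-43.  27.  54.  97. -23.  69. -73.]
0 [0.611, -0.277, 0.16] [-19.  36.  58.  89. -31.  73. -46.]
0 [0.567, -0.05, 0.32] [-48.  11.  57.  91.  -9.  83. -81.]
90 [0.471, -0.242, 0.135] [-32.  18.  64. 111. -19.  62.  40.]
90 [0.52, -0.021, 0.16] [-49.  10.  51. 110.  -9.  64.   6.]
90 [0.62, -0.021, 0.16] [-40.  25.  49.  96. -20.  68.  14.]
90 [0.611, -0.277, 0.16] [-19.  36.  58.  89. -31.  73.  44.]
90 [0.567, -0.05, 0.32] [-45.  10.  53.  91.  -8.  83.   8.]
180 [0.471, -0.242, 0.135] [ 30.  11.  -9. 108.   2.  61. 111.]
180 [0.52, -0.021, 0.16] [-47.  10.  49. 110.  -8.  64.  95.]
180 [0.62, -0.021, 0.16] [-38.  24.  47.  96. -19.  68. 103.]
180 [0.611, -0.277, 0.16] [-17.  34.  55.  89. -29.  72. 132.]
180 [0.567, -0.05, 0.32] [-47.  11.  55.  91.  -9.  83.  99.]
270 [0.471, -0.242, 0.135] [ -36.   22.   71.  111.  -23.   63. -136.]
270 [0.52, -0.021, 0.16] None
270 [0.62, -0.021, 0.16] [ -54.   43.   78.   97.  -43.   77. -148.]
270 [0.611, -0.277, 0.16] [ -24.   43.   69.   89.  -41.   77. -130.]
270 [0.567, -0.05, 0.32] None
```

Run:
```python
from h import *
R=np.array([[0,1,0],[1,0,0],[0,0,-1.]])
p=arm.read_tcp_pos(); arm.move_l([p[0],p[1],.36],vel=.3)
arm.move_to([.56,-.16,.38],R)
c=viewer.get_calibration("wrist");w=viewer.snapshot("wrist");cv2.imwrite("pics/w1.png",w[:,:,::-1])
np.save("w1.npy",dict(c=c,w=w),allow_pickle=True)
print(arm.read_time(),arm.read_tcp_pos(),np.round(arm.read_qpos()),np.round(c["cam_to_world"],3).tolist())
```

```text
3.825 [ 0.56034141 -0.15912121  0.37986412] [-38.  14.  61.  83. -12.  90.  22.] [[1.0, -0.002, -0.001, 0.561], [0.002, 0.965, 0.264, -0.092], [0.001, -0.264, 0.965, 0.505], [0.0, 0.0, 0.0, 1.0]]
```

View pics/w1.png

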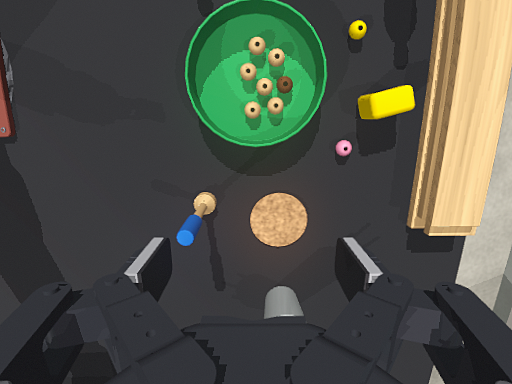

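Wrist view: the tub ring is at (256,73), the dark bead at (285,84) and the pad at (279,220). The blue stirrer's foot is at (205,203) and its handle top at (185,238).

Run:
```python
from h import *
D=np.load("w1.npy",allow_pickle=True).item();c,w=D["c"],D["w"]
C=big(mask(w,(55,120,40),(85,255,255),(150,0,350,160)));C=C[C[:,1]>3]
P=onz(c,C,.055);q=circ(P);print("tub all",q)
print("tub upper half (rim)",circ(P[P[:,1]>q[1]-.02]))
for z in(.006,):print("pad",circ(onz(c,big(mask(w,(5,50,60),(25,255,255),(235,180,320,260))),z)))
print("bead",onz(c,[[285,84]],.017))
h=big(mask(w,(105,150,60),(130,255,255),(160,200,215,260)));print("handle",onz(c,[cen(h)],.137),"top",onz(c,[[185,238]],.17))
print("foot",onz(c,[[205,203]],.012))
```

```text
tub all [ 0.5652114  -0.02489048  0.10785392]
tub upper half (rim) [ 0.56522773 -0.02480241  0.10781064]
pad [ 0.61090956 -0.27755923  0.05506055]
bead [[ 0.61485294 -0.03318406  0.017     ]]
handle [[ 0.4692538  -0.24461684  0.137     ]] top [[ 0.47214608 -0.24234737  0.17      ]]
foot [[ 0.47231804 -0.24193685  0.012     ]]
```

Run:
```python
from h import *
R=np.array([[0,1,0],[1,0,0],[0,0,-1.]])
S=(.4715,-.242)
arm.move_to([*S,.25],R)
print(arm.move_l([*S,.136],vel=.12,force_limit=15),arm.read_tcp_pos())
eoat.set_gripper(0.0)
print(arm.read_finger_gap(),arm.read_grip_force(),arm.read_tcp_pos(),arm.read_force())
arm.move_l([*S,.235],vel=.12)
print(arm.read_finger_gap(),arm.read_force(),np.round(arm.read_qpos()))
arm.move_l([.515,-.0245,.235],vel=.2)
arm.wait(.2)
ct=viewer.get_calibration("top")
for n in("side","wrist"):
    im=viewer.snapshot(n);cv2.imwrite(f"pics/{n}2.png",im[:,:,::-1])
print(arm.read_time(),arm.read_tcp_pos())
a=cv2.imread("pics/side2.png")[130:290,130:330];b=cv2.imread("pics/wrist2.png")
cv2.imwrite("pics/c2.png",np.hstack([cv2.resize(a,(400,320)),cv2.resize(b,(400,320))]))
```

```text
False [ 0.4719373  -0.24228756  0.13666931]
0.26706430409969106 58.54841351509094 [ 0.47129569 -0.2421349   0.13624505] [-2.25223747  1.05344119  5.68741824]
0.2670863425082987 [ 0.43654101  0.6261355  -2.34181489] [-37.   9.  66. 104.  -8.  73.  31.]
8.8 [ 0.51492425 -0.02502342  0.23503367]
```

View pics/c2.png

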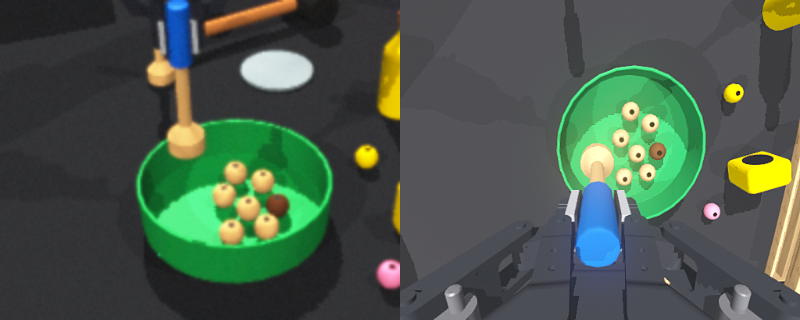

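The stirrer hangs straight in the grip above the tub's near side. In the crop, the foot is at (186,140), with no bead under it. Next I lower it and stir.

Run:
```python
from h import *
C=np.array([.565,-.0245]);r=.050
arm.move_l([C[0]-r,C[1],.150],vel=.12)
hit=arm.move_l([C[0]-r,C[1],.134],vel=.02,force_limit=7)
z=arm.read_tcp_pos()[2];print(hit,arm.read_tcp_pos(),arm.read_force(),arm.read_time())
z-=.0003
F=[]
for k in range(1,31):
    a=np.pi-k*2*np.pi/30
    hit=arm.move_l([C[0]+r*np.cos(a),C[1]+r*np.sin(a),z],vel=.05,force_limit=35)
    F.append(np.round([*arm.read_tcp_pos()[:2]*1000,*arm.read_force()]).astype(int).tolist())
    if hit: print("stopped",k);break
for f in F[::3]:print(f)
print(F[-1])
print(arm.read_time(),arm.read_tcp_pos(),arm.read_finger_gap())
ims=[viewer.snapshot(n) for n in("side","wrist")]
cv2.imwrite("pics/c3.png",np.hstack([cv2.resize(ims[0][130:290,130:330],(400,320)),cv2.resize(ims[1],(400,320))])[:,:,::-1])
```

```text
True [ 0.51515264 -0.02442953  0.14117894] [-1.55090487  0.84168483  6.76633446] 10.1833
[516, -15, -3, -3, 10]
[532, 12, 0, -2, 5]
[560, 25, -2, -2, 6]
[590, 19, -2, 1, 8]
[611, -4, 0, 1, 5]
[614, -36, -1, 0, 5]
[598, -62, -1, 1, 4]
[570, -74, 0, 3, 3]
[540, -68, -1, 0, 0]
[519, -44, 0, 0, -1]
[515, -24, 0, 0, -1]
20.9333 [ 0.51499439 -0.02394471  0.14085257] 0.26785001420550464
```

View pics/c3.png

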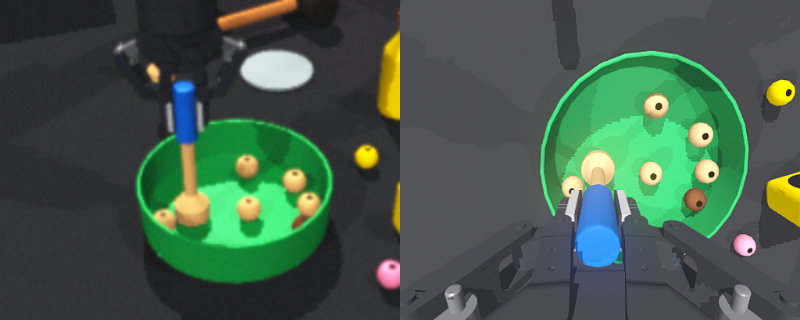

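The stir closed its circle. The dark bead has moved from the far side to about (695,200) in the crop, still inside the tub. Now I lift, check the bead and move over the pad.

Run:
```python
from h import *
arm.move_l([.515,-.0245,.235],vel=.12)
c=viewer.get_calibration("wrist");w=viewer.snapshot("wrist")
arm.move_l([.611,-.2775,.235],vel=.2);arm.wait(.2)
ims=[viewer.snapshot(n) for n in("side","top")]
cv2.imwrite("pics/c4.png",np.hstack([cv2.resize(ims[0][170:370,160:360],(400,400)),cv2.resize(ims[1][150:270,200:400],(400,240+160))])[:,:,::-1])
cv2.imwrite("pics/w4.png",w[:,:,::-1]);np.save("w4.npy",dict(c=c,w=w),allow_pickle=True)
for b in((300,120,460,300),):
    g=mask(w,(0,60,15),(14,255,130),b);d=big(g);print("dark px",cen(d),len(d),onz(c,[cen(d)],.017))
print(arm.read_time(),arm.read_force(),arm.read_finger_gap())
```

```text
dark px [341. 211.] 34 [[ 0.63124403 -0.07250269  0.017     ]]
23.8167 [ 0.19927087  0.03492212 -2.02406186] 0.27344257021374196
```

View pics/c4.png

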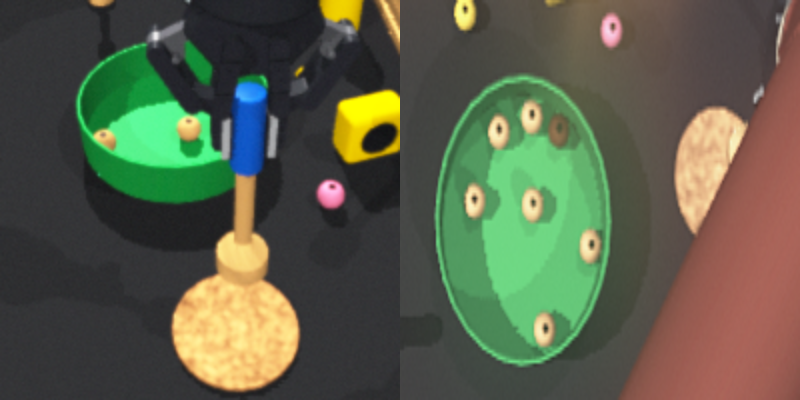

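All seven beads are in the tub, and the dark one has moved about 42 mm. The stirrer hangs plumb over the pad, so I place it now.

Run:
```python
from h import *
P=[.611,-.2775]
arm.move_l([*P,.152],vel=.12)
print(arm.move_l([*P,.134],vel=.02,force_limit=5),arm.read_tcp_pos(),arm.read_force())
eoat.set_gripper(.6); arm.wait(.3)
print(arm.read_finger_gap(),arm.read_force())
arm.move_l([*P,.26],vel=.1)
arm.move_l([.52,-.10,.38],vel=.25)
arm.wait(.5)
ims=[viewer.snapshot(n) for n in("side","wrist")]
cv2.imwrite("pics/c5.png",np.hstack([cv2.resize(ims[0][170:370,160:360],(400,400)),cv2.resize(ims[1],(400,400))])[:,:,::-1])
print(arm.read_time())
```

```text
True [ 0.61112723 -0.2777353   0.14177183] [-0.80080797  0.76207038  4.42548042]
0.5990097389558866 [-0.00271742 -0.29300068 -0.04468801]
28.95
```

View pics/c5.png

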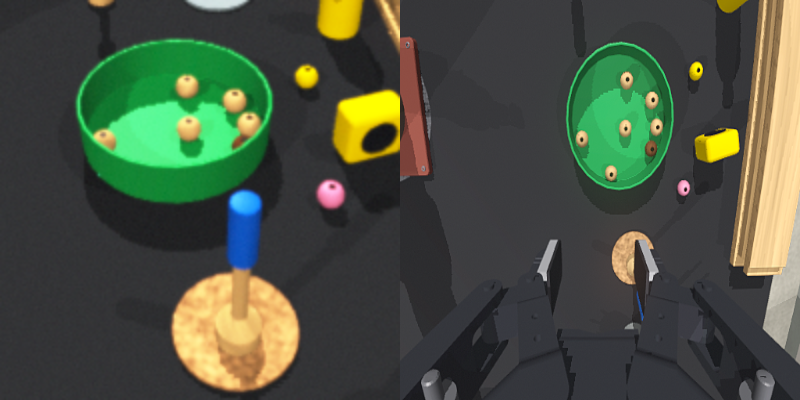

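The stirrer stands upright in the middle of the cork pad with its whole foot on it (crop 239,330). All seven beads are in the tub, and the gripper is clear.

```bash
python3 -c "
from workcell import job
print(job.job_done())"
```

```text
the job is handed in; nothing more can be done
None
```

I stirred the tub once all the way round clockwise, which moved the dark bead about 42 mm and left all seven beads in the tub. The blue-handled stirrer now stands upright on the cork pad, released, and the job was handed in after about 29 s.

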